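# Load a bearing cap under a spring hold-down flap

### The job

Press the yellow bar down with one fingertip to hold the red spring flap open and, with the flap still held, push the steel bearing cap along its lane under the flap with the other fingertip until it is fully home against the end stop. Then let go, so that the flap springs down onto the cap and holds it there. Only push the cap: do not grip it, lift it or tip it, and leave the wrench, the oil can and the loose bearing where they are.

Things in the scene. Friction and masses are not known exactly. Their poses are not given: they have to be found in the camera images.
- fixture: Hold-down fixture, fixed to the bench, placed and turned anew each run. Green base plate 10 mm thick, from x=-205 to +85, y=-46 to +126 mm. Origin: on the bench (z=0) below the flap's front edge, on the lane's centre line. +x: along the lane, pushing direction; +y: from the lane to the yellow bar. Lane floor z=10; lane 52 mm wide (y +-26) between two guides 12 mm high, from x=-130 to +70.
- cap: Part to load: grey steel main-bearing cap, 90 (its x) x 44 x 24 mm high, about 0.45 kg, arch under its middle, two holes in its flat top, plain upright ends. Origin: centre of its underside. Starts lying in the lane, long axis along it, its leading end 10 to 55 mm short of the flap. Home, its origin is at fixture x=+5 mm and its rear 40 mm stick out of the flap.
- flap (a joint): Angle of red flap and yellow bar, one rigid piece on a shaft along the lane: 0 rad shut (sprung shut), 0.65 fully open (stop). Pressing the bar down lifts the flap, like a see-saw across the lane. Pushing the cap against the shut flap does not open it. From 0.38 rad on it clears the cap; held at 0.4 to 0.6 the cap slides under. Let go on the cap, it rests on its top at about 0.28 rad.
- flap_edge (a point): Lower inner corner of the red flap's front skirt (moves with the flap; shut: fixture x=0, y=+8, z=22 mm). The flap is a leaf 42 mm long (x=0 to +42) with a skirt hanging from its front and one from its rear, both y=-22 to +8, lower edges at z=22 when shut, so below the cap's top (z=34).
- flap_bar (a point): Middle of the yellow bar's top (moves with the flap; shut: fixture x=-105, y=+95, z=51 mm; z=33 at 0.38 rad, 27 at 0.5, 20 at 0.65). Flat plate, x=-180 to -30, y=+48 to +120; shut it slopes up outwards by 0.25 rad. Press it anywhere, slide along it; 3 to 6 N here. Fingers 80 to 115 mm apart, hand upright across the lane: one tip on the bar, the other in the lane behind the cap.
- flap_shaft (a point): Point on the axis of the steel shaft that carries flap and bar (fixture x=0, y=+48, z=42 mm). The shaft, 12 mm thick, lies along the lane, in bearing blocks 54 mm high at x=-196 and x=+73.
- stop_face (a point): Foot of the end stop's face, in the middle of the lane at floor height (fixture x=+50, y=0, z=10 mm). The stop is a steel block 26 mm high across the lane.
- wrench: Bystander: a steel wrench 170 mm long lying on the bench to the -y side of the fixture. Leave alone.
- oil_can: Bystander: an upright can with a blue label, 56 mm in diameter, 110 mm high, on the bench to the +y side of the fixture. Leave alone.
- bearing: Bystander: a steel ring bearing, 52 mm in diameter, 16 mm high, lying on the bench to the -y side of the fixture. Leave alone.
Things that resemble listed ones, but are neither listed nor needed, are in the scene too. Leave any black or purple look-alike of the cap alone.

How it is judged (in metres and radians):
On the way, in this order (a step that is already met when the one before it is completed fails the run):
1. a fingertip holds the flap open while the cap is still before it (value of joint flap above 0.3 rad and contact force between the fingers and flap above 0.5 N and x of cap in the frame of fixture below -0.045 m), for 0.2 s.
2. the cap is pushed home against the stop with the flap still held open by a fingertip (x of cap in the frame of fixture above 0.001 m and z of cap in the frame of fixture below 0.013 m and angle between the x axis of cap and the x axis of fixture, either way round below 0.12 rad and value of joint flap above 0.3 rad and contact force between the fingers and flap above 0.5 N), for 0.1 s.
At the end, for the whole second after the job is handed in: The cap lies flat in the lane, straight within 0.12 rad and no more than 4 mm short of the end stop, at rest, with the released flap resting on its top (flap angle 0.2 to 0.36 rad, pressing with more than 0.5 N) (x of cap in the frame of fixture above 0.001 m and z of cap in the frame of fixture below 0.013 m and angle between the x axis of cap and the x axis of fixture, either way round below 0.12 rad and value of joint flap between 0.2 and 0.36 rad and contact force between flap and cap above 0.5 N and linear speed of cap below 0.01 m/s and angle between cap's own z axis and vertical below 0.1 rad); the robot touches nothing.
It fails at once if the cap is lifted (more than 8 mm off the lane floor) or tipped by more than 0.2 rad (height (world z) of cap above 0.018 m or angle between cap's own z axis and vertical above 0.2 rad).
It fails at once if the wrench is moved by more than 15 mm (distance of wrench from where it was at the start of the episode above 0.015 m).
It fails at once if the oil can is moved by more than 15 mm (distance of oil_can from where it was at the start of the episode above 0.015 m).
It fails at once if the bearing is moved by more than 15 mm (distance of bearing from where it was at the start of the episode above 0.015 m).
It also fails if it takes over 45 s, if anything falls off the work surface, if the arm or the gripper's body presses on something with over 40 N, if the wrist force passes 120 N, or if a joint passes its speed limit or range.

### The arm

A 6-joint arm with a two-finger parallel gripper is mounted at the origin on the work surface. World frame = base frame: x ahead of the robot, y to its left, z up, the work surface at z = 0. Lengths are in mm, angles in rad, forces in N, time in s.
With the tool pointing down it reaches from about 425 to 925 mm from the base axis. Payload 12.5 kg.
Tool frame: the origin (TCP) lies at the very end of the fingers, on their centre line; the grasp point (between the pads) lies 19 mm behind it (tcp_to_grasp is the distance from the TCP to the grasp point, in mm); z points along the fingers, y is the line along which they close (so a half turn about z gives the same grasp; the last joint's range is limited). The gripper opens to 85 mm and grips with 20 to 120 N. Pads are 22 mm wide; open, the fingers measure 114 mm over their backs; the gripper's body (76 mm by 85 mm) begins 54 mm behind the grasp point. The pads swing forward as they close: fully open they stand 13 mm farther back than shut.
Start: joints at [1.187, 0.491, 1.559, -0, 1.092, -0.106], TCP at [171.382, 601.06, 231.327] pointing down, gripper open.
Joint ranges: [-3.1, 3.1], [-0.84, 2.19], [0.05, 2.79], [-1.13, 4.28], [0.06, 2.93], [-2.69, 2.69]. Speed limits (rad/s): [2.22, 2.22, 2.79, 3.14, 3.14, 3.14].

### API

Orientations are given as a unit quaternion [w, x, y, z].
In Python, from bench import get_state, get_image, calibration, sign_off, tcp_to_grasp gives the robot as it stands.
- The arm moves only by the shell command python3 -m jog 'ROWS' [FORCE]. ROWS is JSON, a list of rows, each a list of 5 numbers: the opening, from 0 (shut) to 1 (fully open), then the shift along the tool's x, y, z in cm, then the turn about the tool's z in degrees. A call has 1 to 12 rows; each row is the pose to reach, as a shift and turn from the pose commanded when the call began, along the tool's axes at that moment; what a row does not reach only later rows make up. A row lasts 1/10 s, in which the tool goes at most 50 mm and 8.59 degrees, less where a joint would pass 70% of its speed; a pose out of reach is approached as far as the arm can. A call with a gripper value outside its range is refused whole. The fingers move at their own pace and stop on an object; FORCE is the grip in N (left out, the last holds). Time passes only in rows, so rows that repeat a pose let the fingers close. It gives the time, the measured TCP pose, the force, the opening and the grip force at its end, in the units of the state.
- get_state(): the state, without advancing time (a new reading comes with each control period).
- get_image(name): name is "scene" or "top" or "wrist"; returns the picture (420x560x3 uint8, red, green, blue); there is no depth.
- calibration(name): a dict with "fx", "fy", "cx", "cy" (pixels), "rvec" (rotation vector, rad) and "tvec" (3), from world to camera coordinates, as OpenCV has them. Camera axes: x right, y down, z forward; pixel columns grow to the right and rows downward; lengths in mm; the calibration is good to about 2 mm. The wrist camera is an equidistant fisheye: a pixel r from the principal point sees the ray r / f radians off the axis. A picture is of the moment at which its call begins: read the wrist's pose just before it. calibration takes no time and is no camera call; for the wrist camera it gives the pose at the moment of the call.
- sign_off(): hands the job in; it is judged then, once.
The state is a dict: "t": time; "q": joint angles; "joint_velocities": joint speeds; "joint_torque": joint torques, N m; "ee_pos": TCP position; "tool_rot": TCP orientation; "force": force on the tool from outside, world axes, zero at the start; "moment": the same for the moment, N m; "gripper_width": finger opening in mm; "grasp_force": force on a finger pad.
Only numpy, scipy, OpenCV 4.12 (cv2) and the standard library are available. Lean on these libraries where they do the work, as an engineer would, in place of code of your own. Each camera call takes 0.05 s, during which the arm holds its last target. There are 200 camera calls.

## Working session

There is one attempt and no reset: what is moved stays moved. The work goes in short steps, Python scripts to look and compute and a shell command to move; the robot and the scene stay as the last step left them, time stands still between calls to the robot, and variables do not carry over. Pictures are saved under pics/ and viewed, at most 10 in all, crops included, and the job is handed in when it is done.

```bash
mkdir -p pics
python3 - <<'E'
from bench import *
import cv2
for n in("top","scene"):
    cv2.imwrite(f"pics/{n}0.png",cv2.resize(get_image(n)[:,:,::-1],(800,600),interpolation=cv2.INTER_CUBIC)); print(calibration(n))
print(get_state())
E
```

```text
{'fx': 516.380017833915, 'fy': 516.380017833915, 'cx': 280.95364337827556, 'cy': 204.70661009619607, 'rvec': array([ 2.14874128, -2.09308468,  0.20347769]), 'tvec': array([6.17155009e-01, 5.11520187e+02, 9.31043849e+02])}
{'fx': 491.1590175890672, 'fy': 491.1590175890672, 'cx': 267.41417004384306, 'cy': 213.4888490305049, 'rvec': array([ 1.39386674,  2.41272692, -0.69226116]), 'tvec': array([ 257.93206472, -385.64634455, 1463.06308476])}
{'t': 0.1, 'q': array([ 1.18739728e+00,  4.91495744e-01,  1.55937970e+00, -8.18413536e-06,
        1.09172021e+00, -1.05608969e-01]), 'joint_velocities': array([ 0.00017652, -0.00126455, -0.00062358,  0.00178101,  0.00057769,
        0.00034672]), 'joint_torque': array([ 3.01337190e-03, -6.19448805e+01, -2.62030149e+01, -6.78107017e-05,
        2.87365365e-03,  9.91810623e-06]), 'ee_pos': array([171.3047292 , 600.85800883, 230.79141244]), 'tool_rot': array([-1.17877502e-04,  1.38446991e-01,  9.90369718e-01, -4.87460157e-04]), 'force': array([-0.6794719 , -0.35092223,  0.96059753]), 'moment': array([-0.02241477,  0.02019366,  0.02989437]), 'grasp_force': 0.0, 'gripper_width': 85.48930248368872}
```

View pics/top0.png

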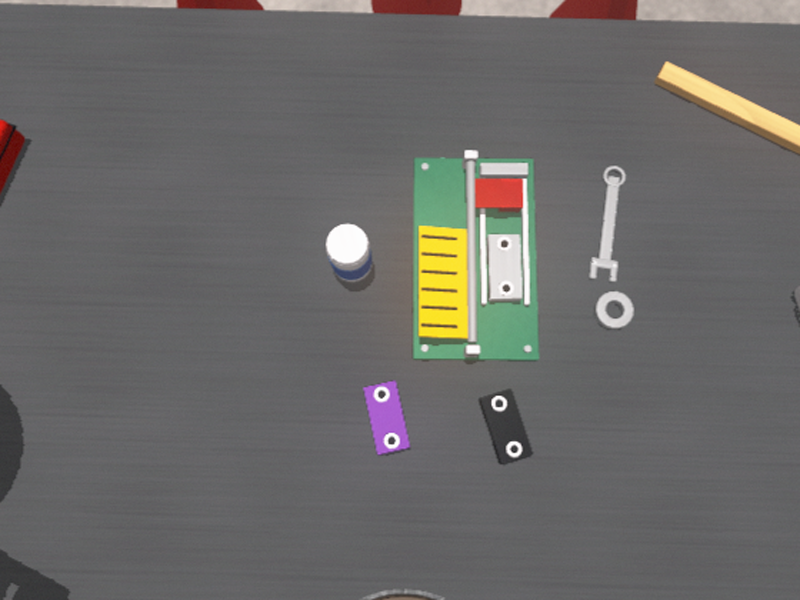

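View pics/scene0.png

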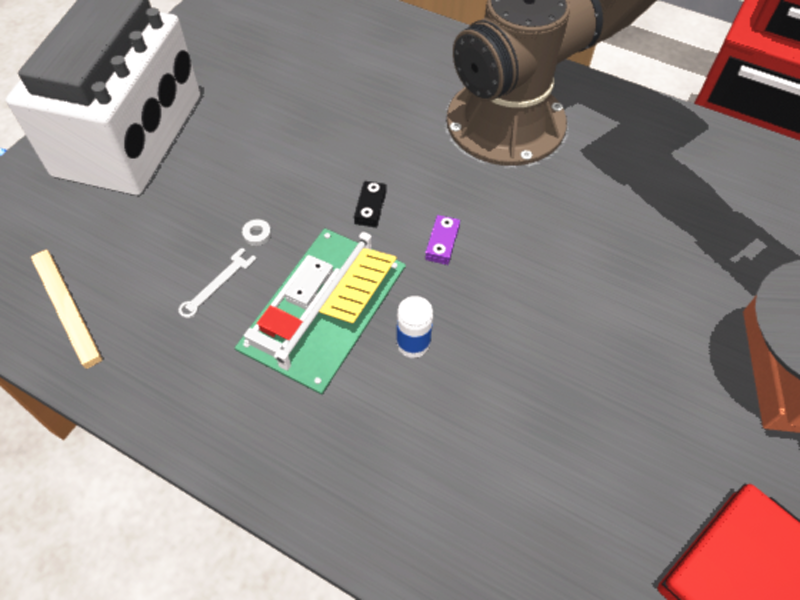

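Candidates for the cap: the grey one at (505,267) in the lane, the black one at (505,426) and the purple one at (387,418). The grey one fits, because it is steel and lies in the lane. I'll confirm this in an enlarged crop.

Run:
```python
import cv2
i=cv2.imread("pics/top0.png")
from bench import *
im=get_image("top")[:,:,::-1]
cv2.imwrite("pics/c1.png",cv2.resize(im[104:259,280:390],None,fx=3.85,fy=3.85,interpolation=cv2.INTER_CUBIC))
cv2.imwrite("pics/top_raw.png",im)
```

```text
(no output)
```

View pics/c1.png

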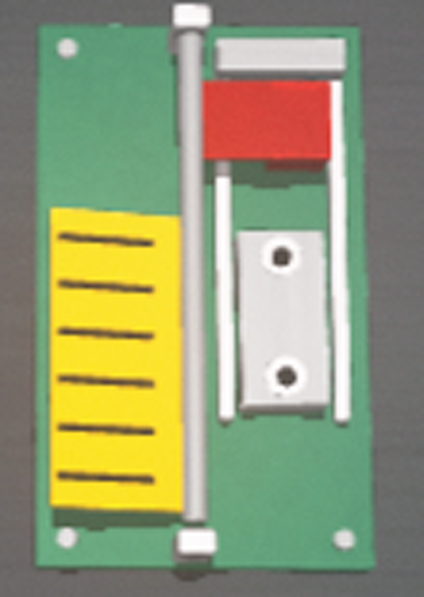

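The crop shows the grey two-hole cap in the lane, with its top corners at crop (238,232), (323,232), (328,405) and (241,408). The plate corners are at (40,27), (358,27), (372,567) and (36,567). Next I'll fit the poses.

```bash
cat > h.py <<'E'
import numpy as np,cv2
from scipy.optimize import least_squares
from bench import *
c=calibration("top");K=np.array([[c["fx"],0,c["cx"]],[0,c["fy"],c["cy"]],[0,0,1]])
def raw(p): return np.array([280,104])+(np.array(p,float)+.5)/3.85-.5
def fix(P,p,z=0):
    P=np.array(P,float);C,S=np.cos(p[2]),np.sin(p[2])
    return np.c_[p[0]+C*P[:,0]-S*P[:,1],p[1]+S*P[:,0]+C*P[:,1],P[:,2]+z]
def fit(P,px,p0):
    px=raw(px);f=lambda p:(cv2.projectPoints(fix(P,p),c["rvec"],c["tvec"],K,None)[0][:,0]-px).ravel()
    r=least_squares(f,p0);return r.x,r.fun
E
python3 - <<'E'
from h import *
F,r=fit([[85,126,10],[85,-46,10],[-205,-46,10],[-205,126,10]],[(40,27),(358,27),(372,567),(36,567)],[600,0,0])
print(F,r.round(1))
k,r=fit([[45,22,34],[45,-22,34],[-45,-22,34],[-45,22,34]],[(238,232),(323,232),(328,405),(241,408)],[600,0,0])
print(k,r.round(1))
d=k[:2]-F[:2];C,S=np.cos(F[2]),np.sin(F[2]);print("cap in fix",C*d[0]+S*d[1],-S*d[0]+C*d[1],k[2]-F[2])
np.save("F.npy",F)
s=get_state();R=cv2.Rodrigues(np.zeros(3))[0]
from scipy.spatial.transform import Rotation as Ro
w,x,y,z=s["tool_rot"];T=Ro.from_quat([x,y,z,w]).as_matrix();print(T.round(3))
E
```

```text
[ 6.34860930e+02 -1.25051598e+02  1.87757129e-02] [-0.9 -1.   0.5 -0.3  0.8  0.9 -0.5  0.2]
[ 5.54218123e+02 -1.24829930e+02  2.61601527e-02] [-0.3  0.1  0.1  0.1  0.2  0.3 -0.  -0.5]
cap in fix -80.62443168280858 1.7356661086148828 0.0073844397415450645
[[-0.962  0.274 -0.   ]
 [ 0.274  0.962 -0.001]
 [ 0.    -0.001 -1.   ]]
```

```bash
python3 -m jog '[[1,-37.8,-30.9,0,-17],[1,-37.8,-30.9,0,-17],[1,-37.8,-30.9,0,-17],[1,-37.8,-30.9,0,-17],[1,-37.8,-30.9,0,-17],[1,-37.8,-30.9,0,-17],[1,-37.8,-30.9,0,-17],[1,-37.8,-30.9,0,-17],[1,-37.8,-30.9,0,-17],[1,-37.8,-30.9,0,-17],[1,-37.8,-30.9,0,-17],[1,-37.8,-30.9,0,-17]]'
cat > w.py <<'E'
from h import *
import sys
from scipy.spatial.transform import Rotation as Ro
F=np.load("F.npy")
def pose():
    s=get_state();w,x,y,z=s["tool_rot"];T=Ro.from_quat([x,y,z,w]).as_matrix()
    d=s["ee_pos"][:2]-F[:2];C,S=np.cos(F[2]),np.sin(F[2])
    return s,T,np.array([C*d[0]+S*d[1],-S*d[0]+C*d[1],s["ee_pos"][2]])
def rel(tx,ty,tz):
    s,T,p=pose();C,S=np.cos(F[2]),np.sin(F[2])
    d=np.array([F[0]+C*tx-S*ty,F[1]+S*tx+C*ty,tz])-s["ee_pos"]
    print("t",s["t"],"fix",p.round(1),"f",s["force"].round(1),"q",s["q"].round(2),"toolshift cm",(T.T@d/10).round(2),"turn deg",-np.degrees(np.angle(np.exp(1j*(F[2]+np.pi/2-np.arctan2(T[1,1],T[0,1]))))).round(2))
if __name__=="__main__": rel(*map(float,sys.argv[1:4]))
E
python3 w.py -148 50 231
```

```text
t: 1.35
ee_pos: [450.2, 199.6, 231.1]
tool_rot: [-0.0, -0.008, 1.0, 0.0]
force: [-0.0, -0.2, -0.8]
gripper_width: 85.2
grasp_force: 0.0
t 1.35 fix [-178.5  328.1  231.1] f [-0.  -0.2 -0.8] q [ 0.28  0.3   1.88  0.    0.96 -1.3 ] toolshift cm [ -3.1 -27.8   0. ] turn deg -0.12
```

```bash
python3 -m jog '[[1,-3.1,-27.8,0,-0.1],[1,-3.1,-27.8,0,-0.1],[1,-3.1,-27.8,0,-0.1],[1,-3.1,-27.8,0,-0.1],[1,-3.1,-27.8,0,-0.1],[1,-3.1,-27.8,0,-0.1],[1,-3.1,-27.8,0,-0.1],[1,-3.1,-27.8,5,-0.1],[1,-3.1,-27.8,10,-0.1],[1,-3.1,-27.8,14,-0.1],[1,-3.1,-27.8,14,-0.1]]'
python3 w.py -148 50 60
python3 - <<'E'
from bench import *
import cv2
cv2.imwrite("pics/w1.png",get_image("wrist")[:,:,::-1])
i=get_image("scene")[:,:,::-1];cv2.imwrite("pics/s1.png",cv2.resize(i[120:290,150:320],None,fx=3.5,fy=3.5,interpolation=cv2.INTER_CUBIC))
E
```

```text
t: 2.45
ee_pos: [484.2, -74.8, 87.6]
tool_rot: [-0.004, -0.011, 1.0, 0.001]
force: [0.3, -0.2, 0.3]
gripper_width: 85.5
grasp_force: 0.0
t 2.45 fix [-149.7   53.1   87.6] f [ 0.3 -0.2  0.3] q [-0.29  0.52  2.02  0.    0.61 -1.88] toolshift cm [-0.19 -0.32  2.76] turn deg 0.22
```

View pics/w1.png

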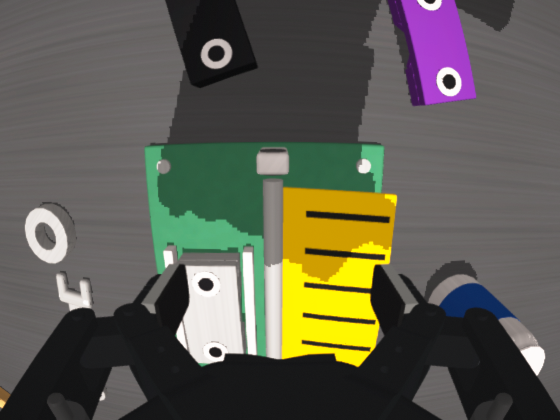

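View pics/s1.png

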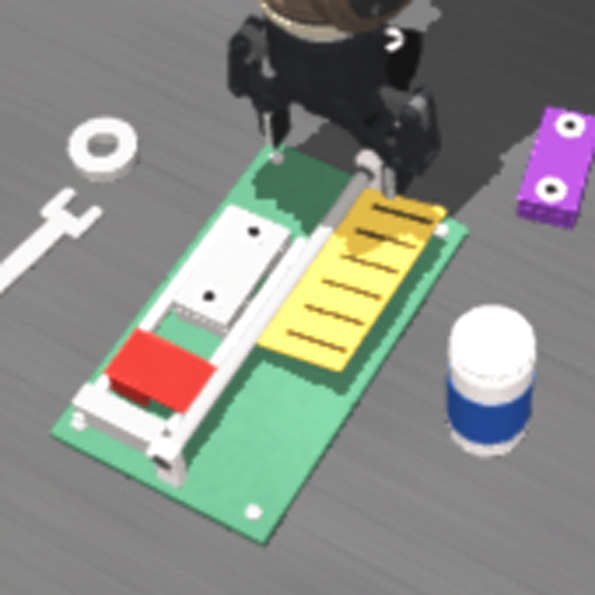

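The wrist view shows the fingers straddling the shaft (273,230), with one finger over the lane and the other over the bar. In the scene crop the tips are behind the cap and over the rear of the bar (390,190). I'll descend in small steps.

```bash
python3 -m jog '[[1,-0.2,-0.3,0,0.2],[1,-0.2,-0.3,0.8,0.2],[1,-0.2,-0.3,1.6,0.2],[1,-0.2,-0.3,2.4,0.2],[1,-0.2,-0.3,2.4,0.2],[1,-0.2,-0.3,2.4,0.2]]'; python3 w.py -148 50 40; python3 -m jog '[[1,0,0,0.3,0],[1,0,0,0.6,0],[1,0,0,0.9,0],[1,0,0,1.2,0],[1,0,0,1.2,0]]';python3 w.py -148 50 40
```

```text
t: 3.15
ee_pos: [488.4, -80.1, 67.1]
tool_rot: [-0.0, -0.009, 1.0, 0.0]
force: [0.1, 0.1, -0.3]
gripper_width: 85.3
grasp_force: 0.0
t 3.15 fix [-145.6   47.7   67.1] f [ 0.1  0.1 -0.3] q [-0.3   0.56  2.03  0.    0.56 -1.88] toolshift cm [0.24 0.23 2.71] turn deg -0.1
t: 3.65
ee_pos: [488.3, -80.0, 54.9]
tool_rot: [-0.0, -0.009, 1.0, 0.0]
force: [0.8, -0.6, 0.3]
gripper_width: 85.3
grasp_force: 0.0
t 3.65 fix [-145.7   47.8   54.9] f [ 0.8 -0.6  0.3] q [-0.3   0.58  2.04  0.    0.53 -1.88] toolshift cm [0.23 0.22 1.49] turn deg -0.1
```

```bash
python3 -m jog '[[1,0.2,0.2,0,0],[1,0.2,0.2,0.3,0],[1,0.2,0.2,0.6,0],[1,0.2,0.2,0.6,0]]'; python3 -m jog '[[1,0,0,0.3,0],[1,0,0,0.6,0],[1,0,0,0.6,0]]';python3 -m jog '[[1,0,0,0.3,0],[1,0,0,0.6,0],[1,0,0,0.6,0]]';python3 w.py -148 50 25
```

```text
t: 4.05
ee_pos: [486.3, -78.0, 48.9]
tool_rot: [-0.0, -0.009, 1.0, 0.0]
force: [-1.1, -0.2, -0.2]
gripper_width: 85.6
grasp_force: 0.0
t: 4.35
ee_pos: [486.3, -78.1, 42.9]
tool_rot: [-0.0, -0.009, 1.0, 0.0]
force: [-0.7, 0.2, 0.3]
gripper_width: 85.5
grasp_force: 0.0
t: 4.65
ee_pos: [486.5, -78.1, 37.0]
tool_rot: [0.0, -0.009, 1.0, 0.0]
force: [-0.1, 0.7, 1.9]
gripper_width: 85.2
grasp_force: 0.9
t 4.65 fix [-147.5   49.7   37. ] f [-0.1  0.7  1.9] q [-0.29  0.61  2.05  0.    0.48 -1.88] toolshift cm [0.05 0.03 1.2 ] turn deg -0.1
```

Contact came near TCP z 39, so the open tips stand about 13 mm above the TCP. I need TCP z of about 12.

```bash
python3 -m jog '[[1,0,0,0.4,0],[1,0,0,0.8,0],[1,0,0,1.2,0],[1,0,0,1.2,0]]'; python3 -m jog '[[1,0,0,0.4,0],[1,0,0,0.8,0],[1,0,0,1.2,0],[1,0,0,1.2,0],[1,0,0,1.2,0]]';python3 w.py -62 50 12
python3 - <<'E'
from bench import *
import cv2
i=get_image("scene")[:,:,::-1];cv2.imwrite("pics/s2.png",cv2.resize(i[140:290,150:300],None,fx=4,fy=4,interpolation=cv2.INTER_CUBIC))
E
```

```text
t: 5.05
ee_pos: [486.5, -78.1, 24.8]
tool_rot: [-0.0, -0.009, 1.0, 0.0]
force: [-0.4, 1.0, 3.2]
gripper_width: 85.1
grasp_force: 1.6
t: 5.55
ee_pos: [486.5, -78.1, 13.2]
tool_rot: [0.0, -0.008, 1.0, 0.0]
force: [-1.0, 0.4, 4.8]
gripper_width: 85.3
grasp_force: 2.2
t 5.55 fix [-147.4   49.7   13.2] f [-1.   0.4  4.8] q [-0.29  0.66  2.06  0.    0.42 -1.88] toolshift cm [-8.54  0.04  0.12] turn deg -0.1
```

View pics/s2.png

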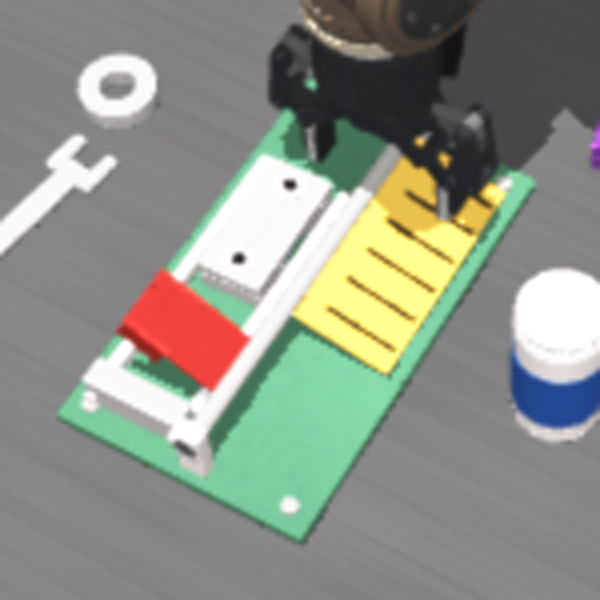

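The flap is clearly up (red leaf tilted at (185,330)) and the lane finger is behind the cap (318,150). I'll push now.

```bash
python3 -m jog '[[1,-0.3,0,0.1,0],[1,-0.8,0,0.1,0],[1,-1.4,0,0.1,0],[1,-2.0,0,0.1,0],[1,-2.6,0,0.1,0],[1,-3.2,0,0.1,0],[1,-3.8,0,0.1,0],[1,-4.4,0,0.1,0],[1,-5.0,0,0.1,0],[1,-5.6,0,0.1,0],[1,-6.2,0,0.1,0],[1,-6.2,0,0.1,0]]'; python3 w.py -62 50 12
python3 - <<'E'
from bench import *
import cv2
i=get_image("scene")[:,:,::-1];cv2.imwrite("pics/s3.png",cv2.resize(i[140:290,150:300],None,fx=4,fy=4,interpolation=cv2.INTER_CUBIC))
E
```

```text
t: 6.8
ee_pos: [548.9, -76.8, 12.2]
tool_rot: [-0.0, -0.009, 1.0, 0.0]
force: [-2.1, 1.8, 3.3]
gripper_width: 85.5
grasp_force: 2.2
t 6.8 fix [-85.   49.9  12.2] f [-2.1  1.8  3.3] q [-0.26  0.7   1.91  0.    0.53 -1.85] toolshift cm [-2.3   0.02  0.02] turn deg -0.08
```

View pics/s3.png

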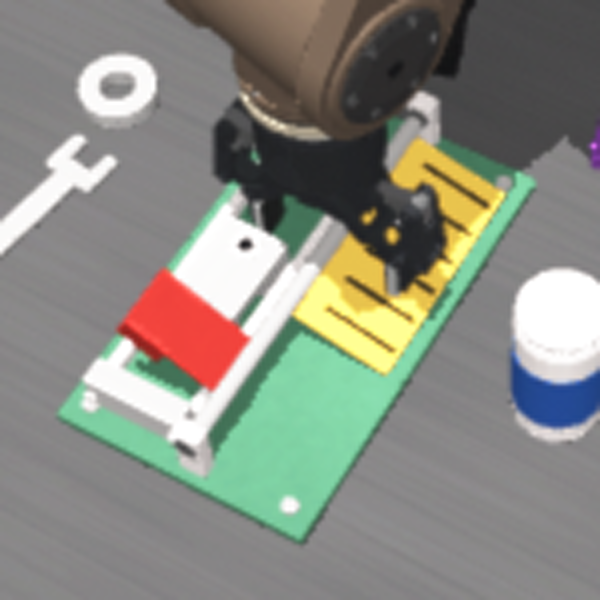

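The cap has slid with the finger and is entering under the raised flap. I'll continue, with smaller steps near the stop.

```bash
python3 -m jog '[[1,-0.6,0,0,0],[1,-1.2,0,0,0],[1,-1.8,0,0,0],[1,-2.3,0,0,0],[1,-2.7,0,0,0],[1,-2.9,0,0,0],[1,-2.9,0,0,0]]'; python3 w.py -51 50 12;  python3 -m jog '[[1,-0.15,0,0,0],[1,-0.3,0,0,0],[1,-0.3,0,0,0]]';python3 w.py -51 50 12
```

```text
t: 7.55
ee_pos: [577.1, -76.4, 12.2]
tool_rot: [-0.001, -0.009, 1.0, 0.0]
force: [-4.0, 2.0, 4.9]
gripper_width: 85.2
grasp_force: 3.0
t 7.55 fix [-56.8  49.8  12.2] f [-4.   2.   4.9] q [-0.25  0.73  1.84  0.    0.58 -1.83] toolshift cm [-0.58  0.02  0.02] turn deg -0.09
t: 7.85
ee_pos: [579.9, -76.3, 12.2]
tool_rot: [-0.001, -0.009, 1.0, 0.0]
force: [-5.5, 0.5, 4.5]
gripper_width: 85.5
grasp_force: 3.4
t 7.85 fix [-54.   49.8  12.2] f [-5.5  0.5  4.5] q [-0.24  0.73  1.83  0.    0.59 -1.83] toolshift cm [-0.3   0.02  0.02] turn deg -0.09
```

```bash
for k in 1 ; do python3 -m jog '[[1,-0.1,0,0,0],[1,-0.2,0,0,0],[1,-0.2,0,0,0]]'|grep -E "pos|force:"; python3 -m jog '[[1,-0.1,0,0,0],[1,-0.15,0,0,0],[1,-0.15,0,0,0]]'|grep -E "pos|force:"; done; python3 w.py -51 50 12
```

```text
ee_pos: [581.7, -76.3, 12.2]
force: [-6.6, 1.2, 6.9]
grasp_force: 4.3
ee_pos: [581.8, -76.2, 12.1]
force: [-12.4, 1.2, 10.3]
grasp_force: 7.6
t 8.45 fix [-52.1  49.8  12.1] f [-12.4   1.2  10.3] q [-0.24  0.73  1.82 -0.    0.59 -1.83] toolshift cm [-0.11  0.02  0.01] turn deg -0.14
```

The TCP has stopped and the force is rising, so the cap is at the stop. I'll hold it there and check from the top camera.

```bash
python3 -m jog '[[1,-0.05,0,0,0],[1,-0.05,0,0,0],[1,-0.05,0,0,0]]'|grep -E "pos|force:"
python3 - <<'E'
from bench import *
import cv2
a=get_image("top")[:,:,::-1][104:259,280:390];b=get_image("scene")[:,:,::-1][145:300,150:300]
f=lambda i:cv2.resize(i,None,fx=3.05,fy=3.05,interpolation=cv2.INTER_CUBIC)
cv2.imwrite("pics/h.png",cv2.hconcat([f(a),f(b)]))
E
```

```text
ee_pos: [581.9, -76.2, 12.1]
force: [-16.9, -0.1, 10.9]
grasp_force: 8.6
```

View pics/h.png

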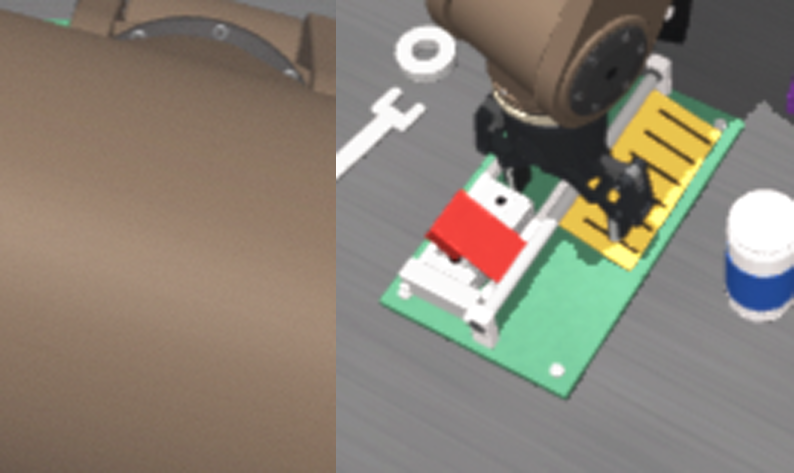

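The cap's leading end touches the stop block under the raised flap (450,265). To release, I'll back off a little first so the cap isn't dragged up, then lift.

```bash
python3 -m jog '[[1,0.3,0,0,0],[1,0.6,0,0,0],[1,1.0,0,0,0],[1,1.0,0,-0.5,0],[1,1.0,0,-1.2,0],[1,1.0,0,-2.0,0],[1,1.0,0,-3.0,0],[1,1.0,0,-5,0],[1,1.0,0,-8,0],[1,1.0,0,-12,0],[1,1.0,0,-16,0],[1,1.0,0,-16,0]]'; python3 -m jog '[[1,5,0,-4,0],[1,10,0,-4,0],[1,10,5,-4,0],[1,10,10,-4,0],[1,10,15,-4,0],[1,10,20,-4,0],[1,10,25,-4,0],[1,10,30,-4,0],[1,10,30,-4,0]]'
python3 - <<'E'
from bench import *
import cv2
a=get_image("top")[:,:,::-1][104:259,280:390];b=get_image("scene")[:,:,::-1][145:300,150:300]
f=lambda i:cv2.resize(i,None,fx=3.05,fy=3.05,interpolation=cv2.INTER_CUBIC)
cv2.imwrite("pics/e.png",cv2.hconcat([f(a),f(b)]))
E
```

```text
t: 10.05
ee_pos: [576.1, -77.1, 177.9]
tool_rot: [0.004, -0.009, 1.0, -0.001]
force: [0.4, -0.6, 0.6]
gripper_width: 85.4
grasp_force: 0.0
t: 10.95
ee_pos: [468.4, 226.1, 212.1]
tool_rot: [0.0, -0.011, 1.0, 0.0]
force: [-0.4, 0.4, 0.3]
gripper_width: 85.4
grasp_force: 0.0
```

View pics/e.png

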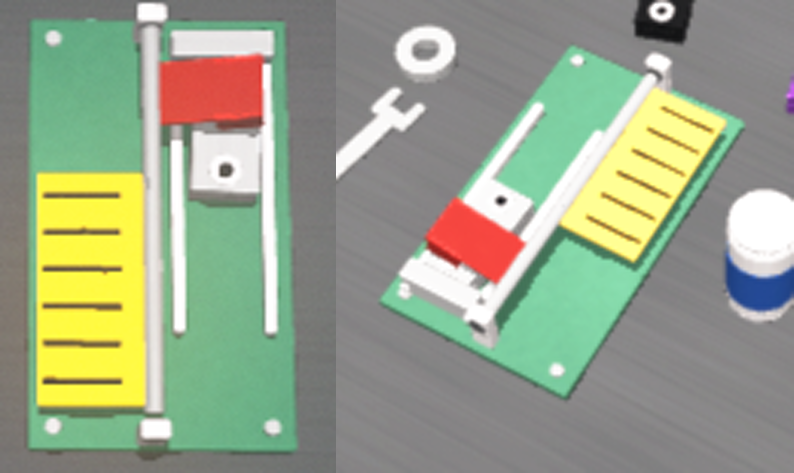

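The flap is resting on the cap, whose rear edge has moved about 85 mm. That puts it at x ≈ +4 mm, which is home.

```bash
python3 -c "
from bench import *
print(sign_off())"
```

```text
the job is handed in; nothing more can be done
None
```

I pushed the cap home against the end stop with the flap held open, then let the flap spring down onto it. The job is handed in; no verdict came back, but the last pictures put the cap at about x = +4 mm (home is +5) with the flap resting on top.

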